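Index the dividing head four clicks and lock it

ROBOT

A 6-joint arm with a two-finger parallel gripper is mounted at the origin on a cart in front of the work surface, level with it; the furniture and walls round the work are solid. World frame = base frame: x ahead of the robot, y to its left, z up, the work surface at z = 0. Lengths are in m, angles in rad, forces in N, time in s.
With the tool pointing down it reaches from about 0.35 to 0.975 m from the base axis. Payload 4.9 kg.
Tool frame: the origin (TCP) lies at the very end of the fingers, on their centre line; the grasp point (between the pads) lies 19 mm behind it; x points along the fingers, y is the direction in which the jaws open and shut, and the axes are right-handed (so a half turn about x gives the same grasp; the last joint's range is limited). The gripper opens to 85 mm and grips with 20 to 120 N. Pads are 22 mm wide; open, the fingers measure 114 mm over their backs; the gripper's body (76 mm by 85 mm) begins 54 mm behind the grasp point. The pads swing forward as they close: fully open they stand 13 mm farther back than shut.
Start: joints at [1.143, 0.053, 1.613, -0, 1.476, -0.119], TCP at [0.19, 0.595, 0.231] pointing down, gripper open.
Joint ranges: [-3.01, 3.01], [-1.01, 2.22], [0.06, 2.58], [-1.02, 4.17], [0.09, 2.62], [-3.14, 3.14]. Speed limits (rad/s): [2.57, 2.57, 3.14, 3.14, 3.14, 3.14].

INTERFACE

Orientations are given as a unit quaternion [w, x, y, z].
In Python, from plant import manip gives the robot as it stands.
- The arm moves only by the tool play_rows, never from a script. Its argument "plan" is a list of rows, each a list of 5 numbers: the shift along the tool's x, y, z in mm, then the turn about the tool's x in rad, then the closure, from -1 (fully open) to 1 (shut). A call has 1 to 8 rows; each row is the pose to reach, as a shift and turn from the pose commanded when the call began, along the tool's axes at that moment; what a row does not reach only later rows make up. A row lasts 1/8 s, in which the tool goes at most 62.5 mm and 10.7 degrees, less where a joint would pass 70% of its speed; a pose out of reach is approached as far as the arm can. A call with a gripper value outside its range is refused whole. The fingers move at their own pace and stop on an object; the grip force is fixed at half the most. Time passes only in rows, so rows that repeat a pose let the fingers close. It gives the time, the measured TCP pose, the force and the opening at its end, in the units of the state.
- manip.state(): the state, without advancing time (a new reading comes with each control period).
- manip.grab_frame(name): name is "scene" or "top" or "wrist"; returns a dict with "img" (384x512x3 uint8, red, green, blue), "range_z" (384x512 float32, m along the optical axis (not along the pixel's ray), 0 where there is no reading), "fx", "fy", "cx", "cy" (pixels), "origin" and "rotation" of the camera in the world. Camera axes: x right, y up, looking along -z (the intrinsics and any distortion apply to the point x, -y, -z); pixel columns grow to the right and rows downward; lengths in m; the calibration is good to about 2 mm. A picture is of the moment at which its call begins.
- manip.job_done(): hands the job in, once; it reports no verdict.
The state is a dict: "time": time; "joint_pos": joint angles; "joint_vel": joint speeds; "joint_efforts": joint torques, N m; "tool_pos": TCP position; "tool_rot": TCP orientation; "contact_force": force on the tool from outside, world axes, zero at the start; "ft_torque": the same for the moment, N m; "gripper_width": opening from 0.0 (shut) to 1.0 (fully open).
Only numpy, scipy, OpenCV 4.12 (cv2) and the standard library are available. Lean on these libraries where they do the work, as an engineer would, in place of code of your own. Each camera call takes 0.05 s, during which the arm holds its last target. There are 200 camera calls.

TASK

Turn the dial of the indexing head exactly four clicks clockwise, as seen facing the dial, from where it stands now. Then take the lock pin out of its wooden block and push it fully home through the hole of the lock ear and the hole of the dial plate beneath it, and let go. Do not knock over the oil vial.

Things in the scene. Friction and masses are not known exactly. Their poses are not given: they have to be found in the camera images.
- index_head: Indexing (dividing) head, fixed to the bench: a dark steel base plate 140 x 100 x 14 mm with a grey pedestal that carries a round dial, whose axis leans 25 degrees from vertical towards the head's own -x (towards the bench's near edge). Origin: near the centre of the base's underside, on the bench; z up. The centre of the dial plate lies at (0, 0, 85 mm) in this frame; the dial's axis, pointing out of the plate to the knob, is (-sin 25deg, 0, cos 25deg) here.
- dial_grip (a point): Point on the dial's axis in the middle of the black bar knob, where it is gripped, 42 mm above the mid-plane of the dial plate. The bar is 38 mm long, 12 mm wide and 32 mm high (22 to 54 mm above the plate's mid-plane), on a round boss of 16 mm radius that ends 20 mm above it. Site axes: z along the dial's axis, outwards; x along the bar towards the white mark; y across the bar. Turns with the dial.
- dial_mark (a point): Point on the dial plate's upper face, 44 mm from the axis, over the hole towards which the white mark on the plate points (in line with the bar). Turns with the dial; same axes as dial_grip. The plate is 6 mm thick and 112 mm across, with 18 like holes about 9.4 mm wide on a circle of 44 mm radius, 20 degrees apart, one under the lock ear at every click stop.
- dial (a joint): Angle of the dial in rad; grows as the dial is turned clockwise, seen facing the dial. 18 click stops a turn, 20 degrees (0.349 rad) apart, at whole multiples of 0.349; the dial stands in one of the stops 0, 1, 2 or 3 at the start. A spring ball draws it into the nearest stop when it is let go; passing from stop to stop takes about 0.1 N m.
- lock_ear: Fixed aluminium lug of the indexing head, 6 mm thick, over the rim of the dial on its far, upper side (the head's +x side). Origin: centre of the upper mouth of its 9 mm round through hole, 44 mm from the dial's axis and 13 mm above the dial plate's mid-plane (10 mm above its upper face); z along the hole, outwards, parallel to the dial's axis.
- lock_pin: Loose steel lock pin, 60 g: a shank 7.6 mm in diameter and 24 mm long with a tapered tip, below a grip head about 13 mm in diameter and 30 mm high. Origin: on the axis at the head's underside (shoulder); z along the pin towards the head. It starts upright in the wooden block, its shoulder on the block's top.
- pin_block: Fixed wooden block 60 x 60 x 28 mm with a 9 mm through hole in the middle, in which the pin is parked. Origin: centre of its underside, on the bench.
- oil_vial: Loose square glass vial with a grey cap and brown oil, 30 x 34 x 64 mm, standing on the bench. Origin: centre of its underside; z up.
Things that resemble listed ones, but are neither listed nor needed, are in the scene too. Of the things that look like the pin_block, take the one that is farthest to the robot's left at the start.

How it is judged:
By the outcome, as a careful person would: the job done as asked, in the order asked, and still so for the second after the job is handed in, with the robot touching nothing.
It also fails if it takes over 54 s, if anything falls off the work surface, if the arm or the gripper's body presses on something with over 40 N, if the wrist force passes 120 N, or if a joint passes its speed limit or range.

## Working session

There is one attempt and no reset: what is moved stays moved. The work goes in short steps, Python scripts to look and compute and a tool call to move; the robot and the scene stay as the last step left them, time stands still between calls to the robot, and variables do not carry over. Pictures are saved under pics/ and viewed, about 8 in all and at most 12, crops included, and the job is handed in when it is done.

Besides the shell and the picture viewer there is one more tool, called after "Request:" as name(argument=value, ...) on one line, values as JSON. play_rows: Moves the arm, as the interface text tells. Its arguments: {"type":"object","properties":{"plan":{"type":"array"}},"required":["plan"]}

```bash
mkdir -p pics; cat > h.py <<'E'
import numpy as np, cv2, pickle
from plant import manip
def grab(n,tag):
    f=manip.grab_frame(n); pickle.dump(f,open(f'pics/{tag}.pkl','wb')); cv2.imwrite(f'pics/{tag}.png',f['img'][...,::-1]); return f
def load(tag): return pickle.load(open(f'pics/{tag}.pkl','rb'))
def world(f,u,v,z=None):
    u=np.asarray(u,float);v=np.asarray(v,float)
    if z is None: z=f['range_z'][v.astype(int),u.astype(int)]
    p=np.stack([(u-f['cx'])/f['fx']*z,-(v-f['cy'])/f['fy']*z,-z*np.ones_like(u)],-1)
    return p@np.array(f['rotation']).T+np.array(f['origin'])
def proj(f,P):
    p=(np.asarray(P)-f['origin'])@np.array(f['rotation']); return np.stack([f['cx']+f['fx']*p[...,0]/-p[...,2], f['cy']-f['fy']*p[...,1]/-p[...,2]],-1)
def quat(q):
    from scipy.spatial.transform import Rotation as R
    return R.from_quat([q[1],q[2],q[3],q[0]])
E
python3 - <<'E'
from h import *
for n in ['scene','top']:
    f=grab(n,n+'0'); print(n,{k:f[k] for k in f if k not in('img','range_z')})
a=cv2.imread('pics/scene0.png');b=cv2.imread('pics/top0.png')
cv2.imwrite('pics/both.png',cv2.resize(np.vstack([a,b]),None,fx=.78,fy=.78)) 
print(manip.state())
E
```

```text
scene {'fx': 404.15536211805914, 'fy': 404.15536211805914, 'cx': 261.32191101497824, 'cy': 181.94013867934112, 'origin': array([ 0.11008253, -0.18878185,  0.66048087]), 'rotation': array([ 0.84720303,  0.39528931, -0.15231657, -0.32061355])}
top {'fx': 397.9070396277395, 'fy': 397.9070396277395, 'cx': 254.0488254272276, 'cy': 196.06283095240445, 'origin': array([0.35597569, 0.33454756, 0.92538526]), 'rotation': array([-0.69592793, -0.08843372,  0.08939837,  0.70701607])}
{'time': 0.1, 'joint_pos': array([ 1.14299843e+00,  5.33141801e-02,  1.61414939e+00, -2.45306674e-06,
        1.47601337e+00, -1.18981539e-01]), 'joint_vel': array([-0.00057602,  0.00095647, -0.00248996,  0.00064284,  0.00058305,
        0.00044715]), 'joint_efforts': array([ 3.79726782e-05, -3.94900632e+01, -3.71364534e+01, -8.62560250e-05,
        3.93938928e-03, -2.11935566e-05]), 'tool_pos': array([0.18971051, 0.59492011, 0.23017585]), 'tool_rot': array([ 0.6985148 ,  0.10810791,  0.69887288, -0.10939129]), 'contact_force': array([-0.03713738,  0.19626708,  0.25256604]), 'ft_torque': array([-0.02627202, -0.02458889, -0.00363185]), 'gripper_width': 1.0004242961948655}
```

View pics/both.png

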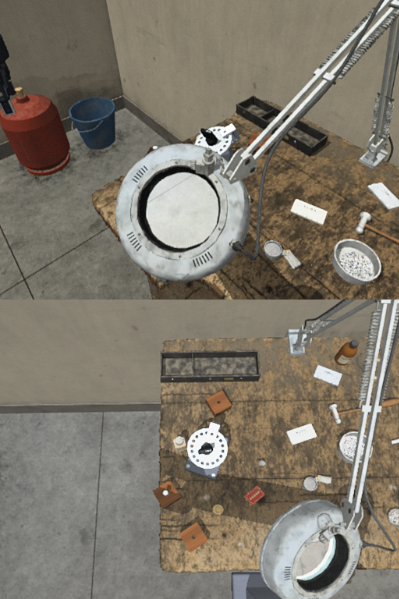

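```bash
cat >> h.py <<'E'
_l=load
def _fix(f):
    r=np.array(f['rotation'])
    if r.shape==(4,): f['rotation']=quat(r).as_matrix()
    return f
def load(tag): return _fix(_l(tag))
_g=grab
def grab(n,tag): return _fix(_g(n,tag))
E
python3 - <<'E'
from h import *
f=load('top0'); print(proj(f,np.array([[.19,.595,.23],[0,0,0],[.5,.3,0],[.5,.5,0]])))
a=cv2.imread('pics/top0.png')[110:330,190:350]
cv2.imwrite('pics/c1.png',cv2.resize(a,None,fx=2.7*1,fy=2.7,interpolation=cv2.INTER_CUBIC))
g=grab('wrist','w0'); print(g['origin'],proj(f,g['origin']))
cv2.imwrite('pics/c1.png',np.hstack([cv2.resize(a,(436,600),interpolation=cv2.INTER_CUBIC),cv2.resize(np.vstack([g['img'][...,::-1],np.zeros((416,512,3),np.uint8)]),(384//1-20,600))]))
E
```

```text
[[ 91.77675534 409.29745674]
 [421.73036385 476.81932228]
 [268.07147182 234.86443327]
 [182.65850092 236.20648793]]
[0.12290333 0.61503579 0.37212811] [ 23.28735377 503.26994505]
```

View pics/c1.png

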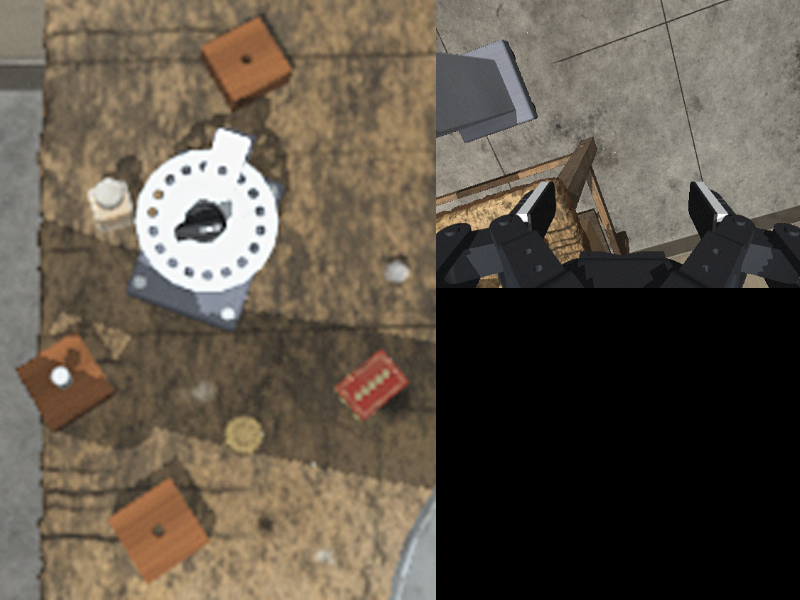

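```bash
python3 - <<'E'
from h import *
f=load('top0')
def c(x,y): return 190+x/2.725,110+y/2.727
for n,x,y in [('pin',60,376),('blk',85,385),('vialcap',110,193),('vial2',120,215),('base corner L',130,290),('base corner R',237,325),('ear',232,148),('dialcentre',207,220),('knob',205,228),('p1',160,245),('p2',250,245),('p3',205,262)]:
    u,v=c(x,y); print(n,round(u,1),round(v,1),world(f,u,v).round(4))
# corners on known planes
def onz(u,v,z):
    a=world(f,u,v,1.0);o=np.array(f['origin']);d=a-o
    return o+d*(z-o[2])/d[2]
for x,y in [(18,372),(77,336),(113,388),(54,430)]: print(onz(*c(x,y),.028).round(4))
for x,y in [(128,292),(234,328),(248,300),(142,260)]: print('base',onz(*c(x,y),.014).round(4))
# dial plane: white pixels
V,U=np.mgrid[160:222,235:297]; P=world(f,U.ravel(),V.ravel()); I=f['img'][160:222,235:297].reshape(-1,3).astype(int)
m=(I.min(1)>190)&(P[:,2]>.05)&(P[:,2]<.12)
P0=P[m]
for it in range(6):
    cen=P0.mean(0); n=np.linalg.svd(P0-cen)[2][2]; n*=np.sign(n[2]); r=(P[m]-cen)@n; P0=P[m][abs(r)<.003]
print('plane',cen,n,np.degrees(np.arccos(n[2])),'yaw',np.degrees(np.arctan2(-n[1],-n[0])),len(P0),m.sum())
e=P[m][(P[m]-cen)@n>.006]; print('ear pts',len(e),e.mean(0))
import cv2
q=P0-cen; 
ex=np.array([0,1,0.])-n*n[1]; ex/=np.linalg.norm(ex); ey=np.cross(n,ex)
h=cv2.convexHull(np.stack([q@ex,q@ey],1).astype(np.float32)); (cx,cy),rr=cv2.minEnclosingCircle(h); print('circle',cen+cx*ex+cy*ey,rr)
E
```

```text
pin 212.0 247.9 [0.4641 0.4248 0.0597]
blk 221.2 251.2 [0.4604 0.4074 0.0275]
vialcap 230.4 180.8 [0.6145 0.3845 0.0636]
vial2 234.0 188.8 [0.6023 0.3775 0.039 ]
base corner L 237.7 216.3 [0.543  0.3704 0.0113]
base corner R 277.0 229.2 [0.5107 0.2796 0.0145]
ear 275.1 164.3 [0.6322 0.2858 0.1219]
dialcentre 266.0 190.7 [0.5765 0.3064 0.1133]
knob 265.2 193.6 [0.5643 0.3088 0.1356]
p1 248.7 199.8 [0.5674 0.3435 0.0721]
p2 281.7 199.8 [0.5635 0.2714 0.083 ]
p3 265.2 206.1 [0.5524 0.3074 0.0733]
[0.472  0.4629 0.028 ]
[0.5012 0.4142 0.028 ]
[0.4575 0.3843 0.028 ]
[0.4241 0.4325 0.028 ]
base [0.5408 0.3721 0.014 ]
base [0.5082 0.2822 0.014 ]
base [0.5322 0.2695 0.014 ]
base [0.5687 0.3598 0.014 ]
plane [0.58018374 0.30682928 0.08598632] [-0.39267108  0.14971054  0.9074118 ] 24.8499032743613 yaw -20.86994560903022 1347 1556
ear pts 135 [0.61106531 0.29466727 0.11328528]
circle [0.58299384 0.30669172 0.08722506] 0.0570889487862587
```

```bash
python3 - <<'E'
from h import *
f=load('top0')
for n in('top0','scene0'):
    f=load(n); V,U=np.mgrid[0:384:2,0:512:2]; P=world(f,U.ravel(),V.ravel()); P=P[f['range_z'][V.ravel(),U.ravel()]>0]
    m=(P[:,2]>.16)&(P[:,0]>-.2)&(P[:,0]<.75)&(P[:,1]>-.3)&(P[:,1]<.55)
    Q=P[m]; print(n,len(Q),Q.min(0),Q.max(0))
    H,_,_=np.histogram2d(Q[:,0],Q[:,1],bins=[np.arange(-.2,.76,.08),np.arange(-.3,.56,.08)])
    Z=np.full(H.shape,0.);i=np.digitize(Q[:,0],np.arange(-.2,.76,.08))-1;j=np.digitize(Q[:,1],np.arange(-.3,.56,.08))-1
    for a,b,z in zip(i,j,Q[:,2]):
        if a<Z.shape[0] and b<Z.shape[1]: Z[a,b]=max(Z[a,b],z)
    print(Z.round(2))
R=quat(manip.state()['tool_rot']).as_matrix(); print(R.round(3))
w=load('w0'); print('cam in tool',R.T@(w['origin']-manip.state()['tool_pos']),'view dir',R.T@(-w['rotation'][:,2]),'up',R.T@w['rotation'][:,1])
E
```

```text
top0 5163 [ 0.21516673 -0.06411724  0.18231309] [0.74888    0.20694628 0.51556358]
[[0.   0.   0.   0.   0.   0.   0.   0.   0.   0.  ]
 [0.   0.   0.   0.   0.   0.   0.   0.   0.   0.  ]
 [0.   0.   0.   0.   0.   0.   0.   0.   0.   0.  ]
 [0.   0.   0.   0.   0.   0.   0.   0.   0.   0.  ]
 [0.   0.   0.   0.   0.   0.   0.   0.   0.   0.  ]
 [0.   0.   0.   0.22 0.23 0.28 0.28 0.   0.   0.  ]
 [0.   0.   0.27 0.3  0.34 0.31 0.29 0.   0.   0.  ]
 [0.   0.   0.   0.34 0.36 0.31 0.27 0.   0.   0.  ]
 [0.   0.   0.   0.39 0.41 0.   0.   0.   0.   0.  ]
 [0.   0.   0.   0.45 0.46 0.   0.   0.   0.   0.  ]
 [0.   0.   0.   0.51 0.51 0.   0.   0.   0.   0.  ]]
scene0 8176 [ 0.16479386 -0.06549515  0.16032029] [0.7488427  0.54986525 0.51455474]
[[0.   0.   0.   0.   0.   0.   0.   0.   0.   0.  ]
 [0.   0.   0.   0.   0.   0.   0.   0.   0.   0.  ]
 [0.   0.   0.   0.   0.   0.   0.   0.   0.   0.  ]
 [0.   0.   0.   0.   0.   0.   0.   0.   0.   0.  ]
 [0.   0.   0.   0.   0.   0.   0.   0.   0.   0.  ]
 [0.   0.   0.   0.22 0.23 0.28 0.28 0.   0.   0.  ]
 [0.   0.   0.27 0.3  0.34 0.31 0.29 0.   0.   0.  ]
 [0.   0.   0.   0.34 0.36 0.31 0.   0.   0.   0.  ]
 [0.   0.   0.   0.39 0.41 0.   0.   0.   0.   0.  ]
 [0.   0.   0.   0.45 0.45 0.   0.   0.   0.   0.  ]
 [0.   0.   0.   0.51 0.51 0.   0.   0.   0.   0.  ]]
[[-0.001  0.304  0.953]
 [-0.001  0.953 -0.304]
 [-1.    -0.002 -0.   ]]
cam in tool [-0.14176816 -0.00144588 -0.06982222] view dir [ 9.62463772e-01 -3.25509280e-04  2.71409987e-01] up [ 2.71410074e-01  2.60204346e-04 -9.62463768e-01]
```

Request:
play_rows(plan=[[-5,-19,56,0.01,-1],[-5,-38,111,0.02,-1],[-5,-57,167,0.03,-1],[-5,-77,223,0.04,-1],[-5,-96,279,0.05,-1],[-5,-115,334,0.05,-1],[-5,-135,390,0.05,-1],[-5,-154,446,0.05,-1]])

```text
time: 1.15
tool_pos: [0.5692, 0.3117, 0.2359]
tool_rot: [0.696, 0.126, 0.696, -0.126]
contact_force: [0.0, 0.0, -0.4]
gripper_width: 0.999
```

```bash
cat >> h.py <<'E'
def goto(P,dyaw=None):
    s=manip.state(); R=quat(s['tool_rot']).as_matrix(); print('t',round(s['time'],2),'tcp',s['tool_pos'].round(4),'zyaw',np.degrees(np.arctan2(R[1,2],R[0,2])).round(2),'w',round(s['gripper_width'],3),'F',np.round(s['contact_force'],1))
    for p in np.atleast_2d(P): print(' shift mm',(1000*R.T@(p-s['tool_pos'])).round(1))
E
python3 - <<'E'
from h import *
g=grab('wrist','w1'); goto([.5674,.3125,.235])
cv2.imwrite('pics/w1b.png',cv2.resize(g['img'][...,::-1],(800,600),interpolation=cv2.INTER_CUBIC))
E
```

```text
t 1.2 tcp [0.5743 0.3068 0.2357] zyaw -20.88 w 1.002 F [ 1.4 -4.5 -0.1]
 shift mm [ 0.6  2.9 -8.5]
```

View pics/w1b.png

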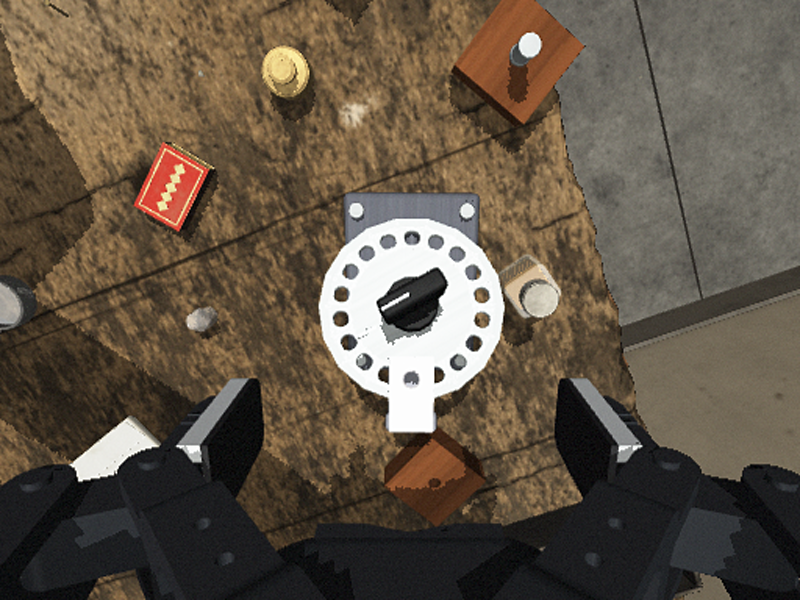

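```bash
python3 - <<'E'
from h import *
f=load('w1'); k=1/1.5625
def onpl(u,v,p0,n):
    o=np.array(f['origin']); d=world(f,u*k,v*k,1.0)-o; return o+d*((np.array(p0)-o)@n/(d@n))
ez=np.array([0,0,1.])
b1=onpl(356,211,[0,0,.017],ez);b2=onpl(467,211,[0,0,.017],ez); print('bolts',b1,b2,'yaw',np.degrees(np.arctan2(-(b2-b1)[0],(b2-b1)[1])))
for y in(-20.5,-21):
    a=np.radians(y); n=np.array([-np.sin(.4363)*np.cos(a),-np.sin(.4363)*np.sin(a),np.cos(.4363)]); hx=np.array([np.cos(a),np.sin(a),0])
    C=np.array([.584,.3063,.085])
    print('ear',onpl(411,379,C+.013*n,n),'pred',C+.044*np.array([np.cos(.4363)*np.cos(a),np.cos(.4363)*np.sin(a),np.sin(.4363)])+.013*n)
    ex=np.cross(np.cross(n,hx),n); ex/=np.linalg.norm(ex); ey=np.cross(n,ex)
    for u,v,h in[(383,305,.054),(443,270,.054)]:
        p=onpl(u,v,C+h*n,n)-C; print('bar',p@ex,p@ey)
    H=[onpl(u,v,C+.003*n,n)-C for u,v in[(388,246),(412,239),(436,241),(458,253),(474,272),(482,295),(482,319),(475,342),(341,319),(342,294),(351,271),(366,255),(347,342)]]
    H=np.array([[p@ex,p@ey] for p in H]); A=np.c_[2*H,np.ones(len(H))]; s=np.linalg.lstsq(A,(H**2).sum(1),rcond=None)[0]; print('holes centre',s[:2],'r',np.sqrt(s[2]+s[0]**2+s[1]**2), 'phase',np.degrees(np.arctan2(H[:,1]-s[1],H[:,0]-s[0])).round(1), 'C',C+.003*n+s[0]*ex+s[1]*ey)
s=manip.state(); print(s['joint_pos'],s['time']); goto([.5674,.3125,.235])
# pin top
print('pin',world(f,530*k,45*k))
E
```

```text
bolts [0.52305286 0.28685995 0.017     ] [0.55129176 0.36204388 0.017     ] yaw -20.58605958468191
ear [0.61769526 0.29344951 0.11615815] pred [0.61620699 0.2942583  0.11537609]
bar 0.008829145411182633 -0.014540464215594835
bar -0.009301488244745092 0.016139313254522288
holes centre [0.00284974 0.00053404] r 0.04384593691267666 phase [-159.1  179.9  160.3  140.2  120.2  100.4   80.7   61.1  -81.  -101.3
 -121.4 -139.3  -62.1] C [0.58541876 0.3063397  0.08892323]
ear [0.61769514 0.29344955 0.11615841] pred [0.61610068 0.2939777  0.11537609]
bar 0.00895280587968699 -0.014666503517578427
bar -0.009441369084273798 0.015870300032874263
holes centre [0.00284457 0.00057222] r 0.043846956704748224 phase [-158.6 -179.6  160.8  140.7  120.7  100.9   81.2   61.6  -80.6 -100.9
 -121.  -138.8  -61.7] C [0.58542836 0.30636463 0.08892105]
[ 0.37853176  0.10990702  1.54507857 -0.00485706  1.48473478 -0.82733496] 1.2
t 1.2 tcp [0.5743 0.3068 0.2357] zyaw -20.88 w 1.002 F [ 1.4 -4.5 -0.1]
 shift mm [ 0.6  2.9 -8.5]
pin [0.46727608 0.42499968 0.05694181]
```

Request:
play_rows(plan=[[0,0,0,0,0]])

```text
time: 1.32
tool_pos: [0.5689, 0.3118, 0.2355]
tool_rot: [0.695, 0.127, 0.696, -0.127]
contact_force: [-0.2, -0.3, 0.1]
gripper_width: 0.818
```

Request:
play_rows(plan=[[0,0,0,0.18,0.4],[0,0,0,0.36,0.4],[0,0,0,0.54,0.4],[0,0,0,0.72,0.4],[0,0,0,0.9,0.4],[0,0,0,1.08,0.4],[0,0,0,1.08,0.4],[0,0,0,1.08,0.4]])

```text
time: 2.33
tool_pos: [0.5673, 0.3138, 0.2363]
tool_rot: [0.533, 0.465, 0.533, -0.465]
contact_force: [0.2, -0.2, 0.1]
gripper_width: 0.297
```

```bash
python3 - <<'E'
from h import *
goto([.5684,.3124,.117]); g=grab('wrist','w2')
cv2.imwrite('pics/w2b.png',g['img'][...,::-1])
E
```

```text
t 2.33 tcp [0.5673 0.3138 0.2363] zyaw -82.23 w 0.297 F [ 0.2 -0.2  0.1]
 shift mm [119.3   0.9   1.6]
```

View pics/w2b.png

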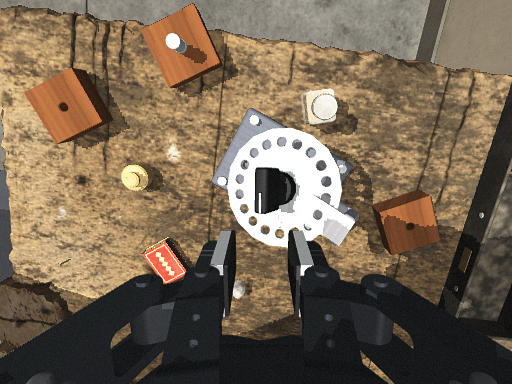

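Request:
play_rows(plan=[[50,1,2,0,0.4],[85,1,2,0,0.4],[105,1,2,0,0.4],[119,1,2,0,0.4],[119,1,2,0,0.4],[119,1,2,0,0.45],[119,1,2,0,0.48],[119,1,2,0,0.5]])

```text
time: 3.38
tool_pos: [0.5698, 0.3115, 0.1183]
tool_rot: [0.532, 0.466, 0.532, -0.465]
contact_force: [0.5, 0.1, 0.1]
gripper_width: 0.248
```

Request:
play_rows(plan=[[0,0,0,0.16,0.48],[0,0,0,0.32,0.48],[0,0,0,0.48,0.48],[0,0,0,0.64,0.48],[0,0,0,0.64,0.48]])

```text
time: 4.0
tool_pos: [0.5694, 0.3113, 0.118]
tool_rot: [0.359, 0.609, 0.359, -0.609]
contact_force: [-0.8, -0.8, 3.4]
gripper_width: 0.264
```

Request:
play_rows(plan=[[0,0,0,0.16,0.48],[0,0,0,0.32,0.48],[0,0,0,0.48,0.48],[0,0,0,0.66,0.48],[0,0,0,0.66,0.48]])

```text
time: 4.62
tool_pos: [0.568, 0.3121, 0.1173]
tool_rot: [-0.142, -0.692, -0.143, 0.694]
contact_force: [-5.1, 1.4, 2.6]
gripper_width: 0.265
```

```bash
python3 - <<'E'
from h import *
goto([.5684,.3124,.118]); a=grab('top','t3');b=grab('scene','s3'); 
f=load('t3');x=a['img'][140:240,215:315,::-1];y=b['img'][150:210,235:315,::-1]
cv2.imwrite('pics/t3b.png',np.hstack([cv2.resize(x,(400,400),interpolation=cv2.INTER_CUBIC),cv2.resize(y,(400,400),interpolation=cv2.INTER_CUBIC)]))
E
```

```text
t 4.62 tcp [0.568  0.3121 0.1173] zyaw -156.76 w 0.265 F [-5.1  1.4  2.6]
 shift mm [-0.7 -0.1 -0.5]
```

View pics/t3b.png

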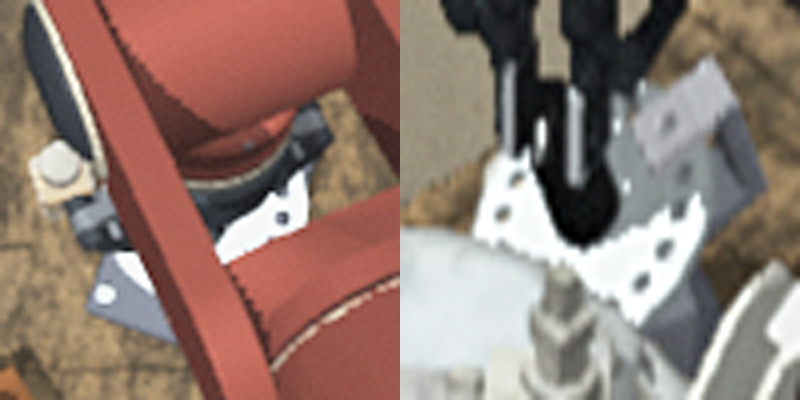

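Request:
play_rows(plan=[[0,0,0,0.02,0.55],[0,0,0,0.02,0.6],[0,0,0,0.02,0.65],[0,0,0,0.02,0.7],[0,0,0,0.02,0.7]])

```text
time: 5.35
tool_pos: [0.5689, 0.3127, 0.1182]
tool_rot: [0.134, 0.694, 0.136, -0.694]
contact_force: [-4.8, 4.6, 4.1]
gripper_width: 0.163
```

Request:
play_rows(plan=[[0,0,0,0,0.5],[0,0,0,0,0.3],[-30,0,0,0,0.2],[-80,0,0,0,0.1],[-120,0,0,0,0.1],[-120,0,0,0,0.1]])

```text
time: 6.1
tool_pos: [0.5718, 0.3118, 0.2427]
tool_rot: [0.134, 0.697, 0.135, -0.691]
contact_force: [1.0, 0.1, 0.5]
gripper_width: 0.453
```

```bash
python3 - <<'E'
from h import *
goto([.466,.4245,.2]); g=grab('wrist','w4')
cv2.imwrite('pics/w4b.png',g['img'][...,::-1])
E
```

```text
t 6.1 tcp [0.5718 0.3118 0.2427] zyaw -158.06 w 0.453 F [1.  0.1 0.5]
 shift mm [  42.1 -144.1   56.4]
```

View pics/w4b.png

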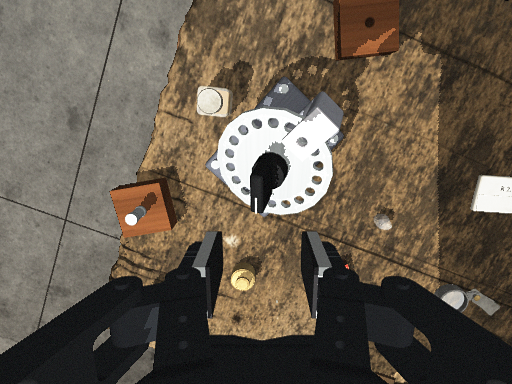

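```bash
cat >> h.py <<'E'
def bar(tag):
    f=load(tag);a=np.radians(-20.6); s,c=np.sin(.4363),np.cos(.4363); n=np.array([-s*np.cos(a),-s*np.sin(a),c]); C=np.array([.5855,.306,.0853])
    ex=np.array([c*np.cos(a),c*np.sin(a),s]); ey=np.cross(n,ex)
    V,U=np.mgrid[0:384,0:512]; P=world(f,U.ravel(),V.ravel())-C; X,Y,Z=P@ex,P@ey,P@n
    m=(np.hypot(X,Y)<.03)&(Z>.047)&(Z<.06)
    Q=np.c_[X,Y][m]; q=Q-Q.mean(0); d=np.linalg.svd(q,full_matrices=False)[2][0]
    print(tag,m.sum(),'mean',Q.mean(0),'Z',np.median(Z[m]),'cw angle mod180',np.degrees(np.arctan2(-d[1],d[0]))%180)
E
python3 - <<'E'
from h import *
bar('w1');bar('w4')
E
```

```text
w1 697 mean [ 0.0006497  -0.00030842] Z 0.05257100569469118 cw angle mod180 60.49296494064026
w4 578 mean [0.00297215 0.00075863] Z 0.052511567607532575 cw angle mod180 139.53062593208594
```

Request:
play_rows(plan=[[0,-18,7,-0.17,0.1],[0,-36,14,-0.34,0.1],[0,-54,21,-0.51,0.1],[0,-72,28,-0.68,0.1],[10,-90,35,-0.85,0.1],[20,-108,42,-1.02,0.1],[30,-126,49,-1.19,0.1],[40,-144,56,-1.36,0.1]])

```text
time: 7.15
tool_pos: [0.4623, 0.4234, 0.1943]
tool_rot: [0.542, 0.452, 0.543, -0.455]
contact_force: [0.1, 0.0, 0.6]
gripper_width: 0.451
```

Request:
play_rows(plan=[[0,0,0,-0.17,0.1],[0,0,0,-0.34,0.1],[0,0,0,-0.51,0.1],[0,0,0,-0.68,0.1],[0,0,0,-0.85,0.1],[0,0,0,-1.04,0.1],[0,0,0,-1.04,0.1]])

```text
time: 8.02
tool_pos: [0.4628, 0.4232, 0.1949]
tool_rot: [0.695, 0.126, 0.696, -0.128]
contact_force: [0.3, 0.1, -0.3]
gripper_width: 0.449
```

```bash
python3 - <<'E'
from h import *
goto([.465,.4245,.034]); f=grab('wrist','w5')
V,U=np.mgrid[0:384,0:512]; P=world(f,U.ravel(),V.ravel())
m=(np.hypot(P[:,0]-.465,P[:,1]-.4245)<.02)&(P[:,2]>.05)&(P[:,2]<.07); print(m.sum(),P[m].mean(0),P[m].min(0),P[m].max(0))
t=m&(P[:,2]>np.percentile(P[m][:,2],60)); print(P[t].mean(0),P[t].min(0),P[t].max(0))
cv2.imwrite('pics/w5b.png',f['img'][...,::-1])
E
```

```text
t 8.03 tcp [0.4628 0.4232 0.1949] zyaw -20.67 w 0.449 F [ 0.3  0.1 -0.3]
 shift mm [160.9   2.5   1.8]
181 [0.46607577 0.42503717 0.05695187] [0.4596344  0.41823981 0.05146916] [0.47320328 0.43146466 0.05884716]
[0.46678959 0.42451151 0.05778243] [0.46033609 0.41823981 0.05733441] [0.47320328 0.43134456 0.05884716]
```

View pics/w5b.png

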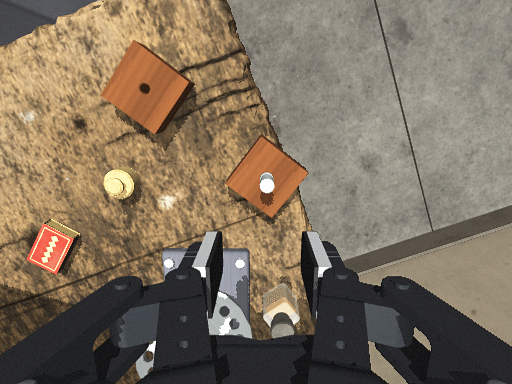

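Request:
play_rows(plan=[[50,3,3,0,0.1],[100,3,3,0,0.1],[135,3,3,0,0.1],[155,3,3,0,0.1],[162,3,3,0,0.1],[162,3,3,0,0.1]])

```text
time: 8.82
tool_pos: [0.4679, 0.4261, 0.036]
tool_rot: [0.696, 0.127, 0.695, -0.126]
contact_force: [-0.3, -0.3, 0.8]
gripper_width: 0.448
```

Request:
play_rows(plan=[[0,0,0,0,0.5],[0,0,0,0,0.7],[0,0,0,0,1],[0,0,0,0,1],[0,0,0,0,1]])

```text
time: 9.45
tool_pos: [0.4684, 0.4264, 0.0371]
tool_rot: [0.696, 0.127, 0.695, -0.126]
contact_force: [0.1, -2.2, 6.4]
gripper_width: 0.127
```

Request:
play_rows(plan=[[-5,0,0,0,1],[-10,0,0,0,1],[-15,0,0,0,1],[-19,0,0,0,1],[-19,0,0,0,1]])

```text
time: 10.07
tool_pos: [0.4674, 0.4258, 0.0547]
tool_rot: [0.696, 0.126, 0.696, -0.126]
contact_force: [-0.5, -0.6, -0.7]
gripper_width: 0.124
```

Request:
play_rows(plan=[[0,0,-4,0,1],[0,0,-8,0,1],[0,0,-8,0,1]])

```text
time: 10.45
tool_pos: [0.463, 0.4276, 0.0549]
tool_rot: [0.699, 0.126, 0.693, -0.126]
contact_force: [8.4, -3.5, -2.5]
gripper_width: 0.121
```

Request:
play_rows(plan=[[0,0,-4,0,1],[1,0,-8,0,1],[1,0,-12,0,1],[1,0,-12,0,1]])

```text
time: 10.95
tool_pos: [0.4515, 0.4319, 0.054]
tool_rot: [0.698, 0.126, 0.693, -0.126]
contact_force: [8.9, -4.0, -0.5]
gripper_width: 0.125
```

```bash
python3 - <<'E'
from h import *
goto([.4674,.4258,.0547]); a=grab('scene','s6'); p=proj(a,np.array([.465,.425,.06])); print(p)
u,v=int(p[0]),int(p[1]); w=grab('wrist','w6')
cv2.imwrite('pics/s6b.png',np.hstack([cv2.resize(a['img'][max(0,v-50):v+40,u-45:u+45,::-1],(400,400),interpolation=cv2.INTER_CUBIC),cv2.resize(w['img'][100:250,190:340,::-1],(400,400))]))
E
```

```text
t 10.95 tcp [0.4515 0.4319 0.054 ] zyaw -20.54 w 0.125 F [ 8.9 -4.  -0.5]
 shift mm [-0.6 -0.1 17. ]
[197.62243808 188.53898572]
```

View pics/s6b.png

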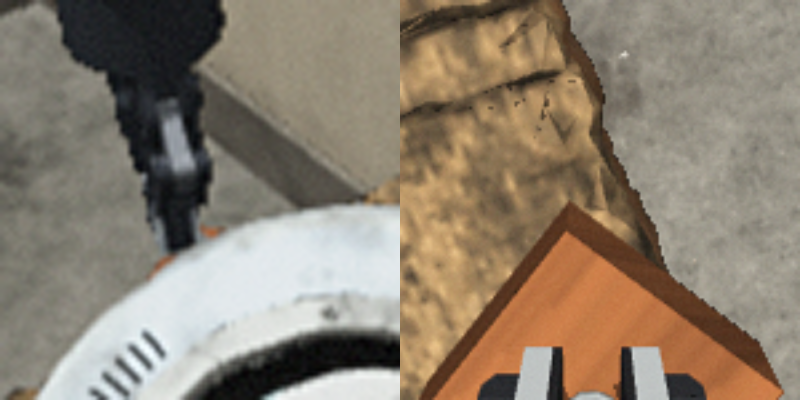

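Request:
play_rows(plan=[[0,0,-3,0,1],[0,0,-3,0,1],[-6,0,-5,0,1],[-14,0,-8,0,1],[-40,0,-8,0,1],[-80,0,-8,0,1],[-120,0,-8,0,1],[-150,0,-8,0,1]])

```text
time: 12.05
tool_pos: [0.4406, 0.4361, 0.2054]
tool_rot: [0.696, 0.126, 0.696, -0.126]
contact_force: [-0.6, 0.2, -0.7]
gripper_width: 0.124
```

```bash
python3 - <<'E'
from h import *
goto([.61,.2962,.25]) 
E
```

```text
t 12.05 tcp [0.4406 0.4361 0.2054] zyaw -20.52 w 0.124 F [-0.6  0.2 -0.7]
 shift mm [-44.7 -71.5 207.7]
```

Request:
play_rows(plan=[[-5,-18,48,0,1],[-5,-36,96,0,1],[-5,-54,144,0,1],[-5,-71,192,0,1],[-5,-71,192,0,1],[-5,-71,192,0,1]])

```text
time: 12.8
tool_pos: [0.5952, 0.3021, 0.2079]
tool_rot: [0.695, 0.126, 0.696, -0.126]
contact_force: [-0.6, 0.4, -0.9]
gripper_width: 0.124
```

```bash
python3 - <<'E'
from h import *
goto([.5951,.3024,.21]); t=manip.state()['tool_pos']; a=grab('scene','s7'); p=proj(a,t); print(p)
u,v=int(p[0]),int(p[1])
cv2.imwrite('pics/s7b.png',cv2.resize(a['img'][v-45:v+45,u-55:u+55,::-1],(770,630)[:2] if 0 else (733,600),interpolation=cv2.INTER_CUBIC)); print(u-55,v-45,a['img'].shape)
E
```

```text
t 12.8 tcp [0.5952 0.3021 0.2079] zyaw -20.55 w 0.124 F [-0.6  0.4 -0.9]
 shift mm [-2.1  0.3 -0.2]
[278.60095505 135.38514649]
223 90 (384, 512, 3)
```

View pics/s7b.png

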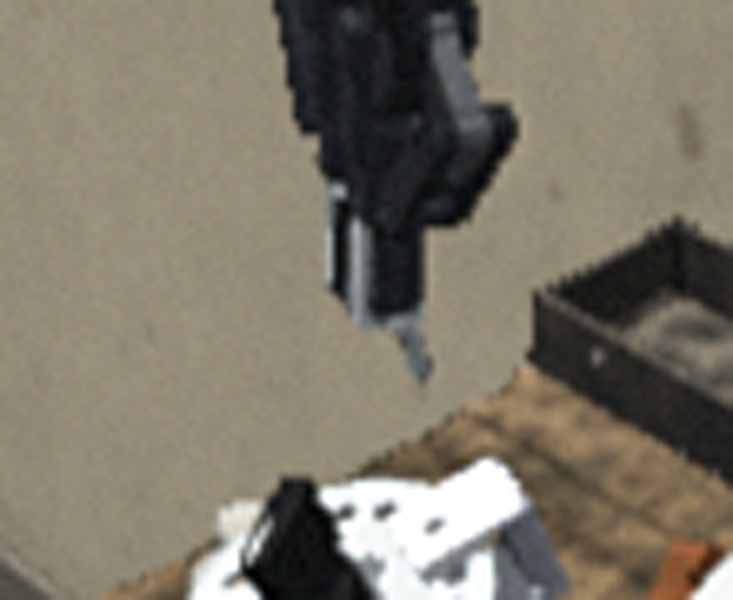

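```bash
python3 - <<'E'
from h import *
f=load('s7'); s=manip.state(); R=quat(s['tool_rot']).as_matrix(); t=s['tool_pos']
for x,y in [(425,380),(404,325),(412,340),(416,355),(420,365)]:
    u,v=223+(x+.5)/6.667-.5,90+(y+.5)/6.667-.5
    o=np.array(f['origin']); d=world(f,u,v,1.)-o; n=R[:,1]; p=o+d*((t-o)@n/(d@n)); print((x,y),(1000*R.T@(p-t)).round(1))
    
V,U=np.mgrid[134:152,276:294]; P=world(f,U.ravel(),V.ravel()); q=1000*(P-t)@R; m=np.abs(q).max(1)<60
print(np.c_[U.ravel()[m],V.ravel()[m],q[m].round(1)][-45:])
E
```

```text
(425, 380) [32.4  0.  19.2]
(404, 325) [ 9.9  0.  11. ]
(412, 340) [16.1  0.  14. ]
(416, 355) [22.1  0.  15.6]
(420, 365) [26.2  0.  17.2]
[[ 2.78e+02  1.37e+02 -4.40e+00 -1.15e+01 -5.80e+00]
 [ 2.79e+02  1.37e+02 -6.90e+00 -1.57e+01 -5.50e+00]
 [ 2.80e+02  1.37e+02 -3.30e+00 -1.14e+01 -1.40e+00]
 [ 2.81e+02  1.37e+02 -2.80e+00 -1.14e+01  8.00e-01]
 [ 2.82e+02  1.37e+02 -2.80e+00 -1.21e+01  2.70e+00]
 [ 2.83e+02  1.37e+02 -1.80e+00 -1.15e+01  5.20e+00]
 [ 2.84e+02  1.37e+02 -2.00e-01 -1.00e+01  8.10e+00]
 [ 2.85e+02  1.37e+02  3.40e+00 -5.70e+00  1.23e+01]
 [ 2.86e+02  1.37e+02  4.40e+00 -5.10e+00  1.49e+01]
 [ 2.77e+02  1.38e+02 -2.80e+00 -1.19e+01 -8.10e+00]
 [ 2.78e+02  1.38e+02 -2.20e+00 -1.18e+01 -5.80e+00]
 [ 2.79e+02  1.38e+02 -3.10e+00 -1.37e+01 -4.50e+00]
 [ 2.80e+02  1.38e+02 -6.00e-01 -1.09e+01 -1.10e+00]
 [ 2.81e+02  1.38e+02  6.10e+00 -2.50e+00  5.00e+00]
 [ 2.82e+02  1.38e+02  4.70e+00 -5.10e+00  6.00e+00]
 [ 2.83e+02  1.38e+02  4.00e+00 -6.90e+00  7.40e+00]
 [ 2.84e+02  1.38e+02  3.90e+00 -7.70e+00  9.30e+00]
 [ 2.85e+02  1.38e+02  5.50e+00 -6.30e+00  1.22e+01]
 [ 2.8
[... 725 characters left out ...]
 1.34e+01]
 [ 2.86e+02  1.42e+02  2.01e+01 -6.00e-01  1.76e+01]
 [ 2.84e+02  1.43e+02  1.97e+01 -3.10e+00  1.20e+01]
 [ 2.85e+02  1.43e+02  2.12e+01 -1.90e+00  1.48e+01]
 [ 2.86e+02  1.43e+02  2.02e+01 -3.90e+00  1.61e+01]
 [ 2.87e+02  1.43e+02  2.38e+01  1.00e-01  2.04e+01]
 [ 2.84e+02  1.44e+02  2.52e+01  8.00e-01  1.39e+01]
 [ 2.85e+02  1.44e+02  2.32e+01 -2.50e+00  1.47e+01]
 [ 2.86e+02  1.44e+02  2.23e+01 -4.40e+00  1.60e+01]
 [ 2.87e+02  1.44e+02  2.31e+01 -4.00e+00  1.85e+01]
 [ 2.85e+02  1.45e+02  2.65e+01 -1.50e+00  1.53e+01]
 [ 2.86e+02  1.45e+02  2.53e+01 -3.80e+00  1.65e+01]
 [ 2.87e+02  1.45e+02  2.72e+01 -2.00e+00  1.96e+01]
 [ 2.86e+02  1.46e+02  3.02e+01 -7.00e-01  1.80e+01]]
```

Request:
play_rows(plan=[[25,0,3,0,1],[45,0,3,0,1],[54,0,3,0,1],[54,0,3,0,1],[54,0,3,0,1]])

```text
time: 13.48
tool_pos: [0.5993, 0.3009, 0.1553]
tool_rot: [0.696, 0.126, 0.695, -0.126]
contact_force: [0.2, 0.6, -0.9]
gripper_width: 0.126
```

```bash
python3 - <<'E'
from h import *
goto([.5951,.3024,.15]); a=grab('scene','s8'); p=proj(a,np.array([.6177,.2937,.1159])); print(p)
u,v=int(p[0]),int(p[1]); w=grab('wrist','w8')
cv2.imwrite('pics/s8b.png',np.hstack([cv2.resize(a['img'][v-32:v+18,u-25:u+25,::-1],(500,500),interpolation=cv2.INTER_CUBIC),cv2.resize(w['img'][180:330,200:290,::-1],(300,500),interpolation=cv2.INTER_CUBIC)])); print(u-25,v-32)
E
```

```text
t 13.47 tcp [0.5993 0.3009 0.1553] zyaw -20.55 w 0.126 F [ 0.2  0.6 -0.9]
 shift mm [ 5.3 -0.1 -4.4]
[287.34944757 168.59863717]
262 136
```

View pics/s8b.png

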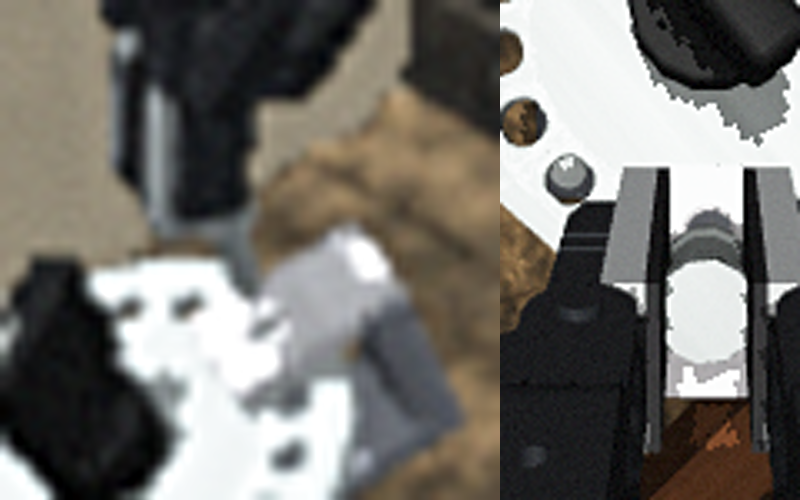

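```bash
python3 - <<'E'
from h import *
w=load('w8'); f=load('s8'); s=manip.state(); R=quat(s['tool_rot']).as_matrix(); t=s['tool_pos']
pr=lambda p:((proj(w,p)-[200,180])*[3.333,3.333]+[500,0]).round(0)
E=np.array([.6177,.2937,.1159]); print('ear in w crop',pr(E))
n=np.array([-.3956,.1487,.9063])
for u,v in [(712,225),(712,232)]:
    o=np.array(w['origin']); d=world(w,200+(u-500)/3.333,180+v/3.333,1.)-o; p=o+d*((E-o)@n/(d@n)); print('ear by w',p)
for x,y in [(247,290),(265,322),(268,318)]:
    o=np.array(f['origin']); d=world(f,262+(x+.5)/10-.5,136+(y+.5)/10-.5,1.)-o
    p=o+d*((t-o)@R[:,1]/(d@R[:,1])); q=o+d*((E-o)@n/(d@n)); print((x,y),'tool-plane',(1000*R.T@(p-t)).round(1),'ear-plane',q.round(4))
print('ear rel TCP tool axes',1000*R.T@(E-t))
E
```

```text
ear in w crop [711. 232.]
ear by w [0.61662146 0.29440612 0.11531336]
ear by w [0.61772725 0.29398879 0.11586451]
(247, 290) tool-plane [28.  -0.  16.5] ear-plane [0.6248 0.3045 0.1172]
(265, 322) tool-plane [38.2 -0.  21.3] ear-plane [0.6201 0.294  0.1169]
(268, 318) tool-plane [37.2 -0.  22. ] ear-plane [0.6211 0.2942 0.1173]
ear rel TCP tool axes [39.74658058 -0.39594721 19.51844842]
```

Request:
play_rows(plan=[[5,-0.4,0.5,0,1],[9,-0.4,2.2,0,1],[12,-0.4,3.6,0,1],[14,-0.4,4.5,0,1],[14,-0.4,4.5,0,1]])

```text
time: 14.2
tool_pos: [0.6034, 0.2989, 0.1404]
tool_rot: [0.696, 0.127, 0.695, -0.126]
contact_force: [1.9, 2.3, -1.4]
gripper_width: 0.119
```

Request:
play_rows(plan=[[2,0,0,0,1],[4,0,0,0,1],[5,0,-1,0,1],[5,0,-1,0,1]])

```text
time: 14.7
tool_pos: [0.6035, 0.2992, 0.1368]
tool_rot: [0.697, 0.127, 0.694, -0.126]
contact_force: [5.0, 1.4, 4.6]
gripper_width: 0.126
```

Request:
play_rows(plan=[[0,0,-2,0,1],[0,0,-4,0,1],[0,0,-5,0,1],[0,0,-5,0,1]])

```text
time: 15.2
tool_pos: [0.6016, 0.2997, 0.1365]
tool_rot: [0.7, 0.127, 0.692, -0.126]
contact_force: [13.7, -0.5, -0.8]
gripper_width: 0.12
```

Request:
play_rows(plan=[[2,0,0,0,1],[4,0,0.8,0,1],[6,0,1.7,0,1],[8,0,2.6,0,1],[8,0,2.6,0,1]])

```text
time: 15.82
tool_pos: [0.6042, 0.2993, 0.1314]
tool_rot: [0.7, 0.127, 0.692, -0.126]
contact_force: [8.8, -1.1, 9.2]
gripper_width: 0.126
```

Request:
play_rows(plan=[[2,0,0,0,1],[4,0,0.5,0,1],[6,0,1.5,0,1],[8,0,2.5,0,1],[8,0,2.5,0,1]])

```text
time: 16.45
tool_pos: [0.607, 0.2982, 0.1234]
tool_rot: [0.7, 0.127, 0.691, -0.126]
contact_force: [10.4, -2.0, 6.9]
gripper_width: 0.125
```

Request:
play_rows(plan=[[2,0,0.5,0,1],[4,0,1.3,0,1],[4,0,1.3,0,1]])

```text
time: 16.82
tool_pos: [0.6075, 0.2983, 0.1227]
tool_rot: [0.699, 0.127, 0.692, -0.126]
contact_force: [0.6, -2.9, 20.8]
gripper_width: 0.127
```

```bash
python3 - <<'E'
from h import *
goto([.6066,.298,.122]); a=grab('scene','s9'); w=grab('wrist','w9')
u,v=287,165
cv2.imwrite('pics/s9b.png',np.hstack([cv2.resize(a['img'][v-32:v+18,u-25:u+25,::-1],(500,500),interpolation=cv2.INTER_CUBIC),cv2.resize(w['img'][180:330,200:290,::-1],(300,500),interpolation=cv2.INTER_CUBIC)]))
E
```

```text
t 16.82 tcp [0.6075 0.2983 0.1227] zyaw -20.58 w 0.127 F [ 0.6 -2.9 20.8]
 shift mm [ 0.7 -0.6 -0.8]
```

View pics/s9b.png

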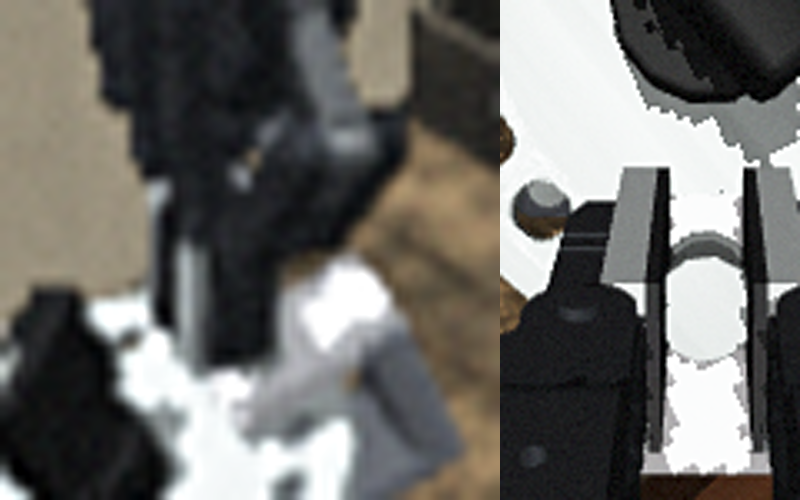

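Request:
play_rows(plan=[[-1,0,0,0,0.6],[-2,0,0,0,0.4],[-2,0,0,0,0.4],[-30,0,-2,0,0.4],[-60,0,-5,0,0.4],[-60,0,-5,0,0.4]])

```text
time: 17.68
tool_pos: [0.5996, 0.3009, 0.1777]
tool_rot: [0.697, 0.127, 0.695, -0.125]
contact_force: [-0.1, 1.1, 0.2]
gripper_width: 0.297
```

```bash
cat >> h.py <<'E'
def pin(tag):
    f=load(tag);a=np.radians(-20.6); s,c=np.sin(.4363),np.cos(.4363); n=np.array([-s*np.cos(a),-s*np.sin(a),c]); C=np.array([.5855,.306,.0853])
    ex=np.array([c*np.cos(a),c*np.sin(a),s]); ey=np.cross(n,ex)
    V,U=np.mgrid[0:384,0:512]; P=world(f,U.ravel(),V.ravel())-C; X,Y,Z=1000*P@ex,1000*P@ey,1000*P@n
    m=(np.hypot(X-44,Y)<14)&(Z>18)&(Z<60)
    zm=np.percentile(Z[m],90); t=m&(Z>zm-2)
    print(tag,m.sum(),'Z top',zm,Z[m].max(),'top centre',X[t].mean(),Y[t].mean(),'ear Z',np.median(Z[(np.hypot(X-44,Y)<16)&(Z>8)&(Z<18)]))
E
python3 - <<'E'
from h import *
goto([.6066,.298,.122]); grab('scene','s10'); g=grab('wrist','w10'); bar('w10'); pin('w10'); pin('s10')
cv2.imwrite('pics/w10b.png',np.hstack([cv2.resize(g['img'][150:330,160:352,::-1],(480,450)),cv2.resize(load('s10')['img'][133:183,262:298,::-1],(320,450),interpolation=cv2.INTER_CUBIC)]))
E
```

```text
t 17.68 tcp [0.5996 0.3009 0.1777] zyaw -20.54 w 0.297 F [-0.1  1.1  0.2]
 shift mm [55.8 -0.4  7.4]
w10 1267 mean [ 0.00110755 -0.0002045 ] Z 0.05261792177107909 cw angle mod180 140.2993975761777
w10 453 Z top 42.985596050442524 44.45950589961052 top centre 40.433176233001504 -0.8415317988806479 ear Z 11.886303300121085
s10 71 Z top 43.98231992669166 44.66731099511016 top centre 41.95708831731585 -0.5689236634069772 ear Z 12.796703924710528
```

View pics/w10b.png

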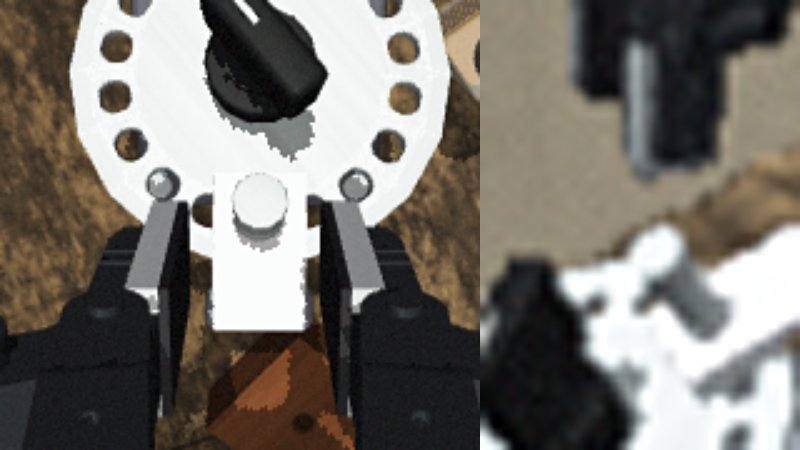

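Request:
play_rows(plan=[[0,0,3,0,1],[0,0,5,0,1],[0,0,5,0,1],[0,0,5,0,1],[15,0,5,0,1],[25,0,5,0,1],[28,0,5.5,0,1],[28,0,5.5,0,1]])

```text
time: 18.77
tool_pos: [0.6035, 0.2982, 0.1466]
tool_rot: [0.695, 0.126, 0.696, -0.126]
contact_force: [-0.3, 0.4, 0.4]
gripper_width: -0.002
```

Request:
play_rows(plan=[[2,0,1,0,1],[4,0,2,0,1],[6,0,3,0,1],[6,0,3,0,1]])

```text
time: 19.27
tool_pos: [0.6078, 0.2979, 0.1438]
tool_rot: [0.697, 0.127, 0.695, -0.125]
contact_force: [0.3, 0.3, 6.3]
gripper_width: -0.001
```

Request:
play_rows(plan=[[2,0,1,0,1],[4,0,2,0,1],[7,0,3,0,1],[7,0,3,0,1]])

```text
time: 19.77
tool_pos: [0.6118, 0.2987, 0.1435]
tool_rot: [0.698, 0.128, 0.694, -0.124]
contact_force: [-9.8, -1.0, 25.3]
gripper_width: 0.002
```

Request:
play_rows(plan=[[-3,0,-4,0,1],[-15,0,-8,0,1],[-45,0,-10,0,1],[-75,0,-10,0,0.3],[-85,0,-10,0,0.3],[-85,0,-10,0,0.3]])

```text
time: 20.52
tool_pos: [0.6002, 0.2998, 0.2195]
tool_rot: [0.696, 0.126, 0.696, -0.126]
contact_force: [-0.6, 0.7, -0.3]
gripper_width: 0.354
```

```bash
python3 - <<'E'
from h import *
goto([.6066,.298,.122]); grab('scene','s11'); grab('wrist','w11'); bar('w11'); pin('w11'); pin('s11')
f=load('w11'); V,U=np.mgrid[0:384,0:512]; P=world(f,U.ravel(),V.ravel()); m=(np.hypot(P[:,0]-.61,P[:,1]-.3835)<.03)&(P[:,2]>.05)&(P[:,2]<.075); print('vial',m.sum(),P[m].mean(0) if m.any() else '')
E
```

```text
t 20.52 tcp [0.6002 0.2998 0.2195] zyaw -20.56 w 0.354 F [-0.6  0.7 -0.3]
 shift mm [97.5  0.6  6.5]
w11 863 mean [ 0.00122372 -0.00020698] Z 0.052570650729059074 cw angle mod180 140.41314629399054
w11 353 Z top 43.058982351578535 44.354231071313315 top centre 40.48717290959859 -0.7882816696464146 ear Z 11.866178019771858
s11 68 Z top 43.732386614162095 44.76143016476388 top centre 41.56351705487999 0.23626517554505486 ear Z 13.021326980968567
vial 578 [0.61637342 0.38456786 0.06203223]
```

```bash
python3 - <<'E'
from h import *
a=np.radians(-20.6); s,c=np.sin(.4363),np.cos(.4363); n=np.array([-s*np.cos(a),-s*np.sin(a),c]); C=np.array([.5855,.306,.0853])
ex=np.array([c*np.cos(a),c*np.sin(a),s]); ey=np.cross(n,ex)
def fit(f,m0,P):
    Q=P[m0]
    for i in range(8):
        cc=Q.mean(0); nn=np.linalg.svd(Q-cc)[2][2]; nn*=np.sign(nn[2]); Q=P[m0][abs((P[m0]-cc)@nn)<.0008]
    return cc,nn,len(Q),Q
for tag in('w10','w11'):
    f=load(tag); V,U=np.mgrid[0:384,0:512]; P=world(f,U.ravel(),V.ravel())-C
    L=1000*np.c_[P@ex,P@ey,P@n]
    top=(np.hypot(L[:,0]-42,L[:,1])<9)&(L[:,2]>40)
    cc,nn,k,Q=fit(f,top,L/1000); print(tag,'top',(cc*1e3).round(2),nn.round(3),k,(Q.min(0)*1e3).round(1),(Q.max(0)*1e3).round(1))
    ear=(abs(L[:,1])<9)&(L[:,0]>52)&(L[:,0]<70)&(L[:,2]>8)&(L[:,2]<18); cc,nn,k,Q=fit(f,ear,L/1000); print(' ear',(cc*1e3).round(2),nn.round(3),k)
    pl=(np.hypot(L[:,0],L[:,1])<40)&(np.hypot(L[:,0],L[:,1])>24)&(L[:,2]<8)&(L[:,2]>-3); cc,nn,k,Q=fit(f,pl,L/1000); print(' plate',(cc*1e3).round(2),nn.round(3),k)
f=load('w5'); P=world(f,U.ravel(),V.ravel()); b=(abs(P[:,0]-.466)<.02)&(abs(P[:,1]-.425)<.02)
print('block',np.median(P[b&(P[:,2]<.035)][:,2]),'pintop',np.median(P[b&(P[:,2]>.056)][:,2]))
for p in [(44,0,43),(44,0,13),(40.5,0,43)]:
    q=C+(p[0]*ex+p[1]*ey+p[2]*n)/1000; print(p,(proj(load('w10'),q)-[160,150])*2.5,(proj(load('s10'),q)-[262,133])*[320/36,9])
E
```

```text
w10 top [ 47.44  -2.06 223.31] [0.001 1.    0.007] 834 [33.5 -2.1 40.4] [ 47.9  -0.5 233.9]
 ear [60.85  0.08 11.86] [0.007 0.007 1.   ] 537
 plate [-0.34  0.74  1.87] [0.    0.003 1.   ] 3676
w11 top [40.23 -0.8  42.23] [-0.101  0.023  0.995] 210 [33.4 -7.3 40.8] [46.8  5.9 43.4]
 ear [60.77  0.09 11.88] [0.004 0.018 1.   ] 365
 plate [-0.19  0.58  1.88] [0.001 0.002 1.   ] 2540
block 0.027260655788738514 pintop 0.2755510000421378
(44, 0, 43) [262.05613636 215.77577665] [181.57566236 242.08932712]
(44, 0, 13) [260.84528688 217.98715988] [224.6712098  320.75229916]
(40.5, 0, 43) [262.03593285 201.06321849] [169.220453   249.90310595]
```

Request:
play_rows(plan=[[40,0.5,3,0,0.35],[70,0.5,5,0,0.35],[88,0.5,6,0,0.35],[93,0.5,6,0,0.35],[93,0.5,6,0,0.6],[93,0.5,6,0,1],[93,0.5,6,0,1],[93,0.5,6,0,1]])

```text
time: 21.62
tool_pos: [0.6064, 0.2984, 0.1275]
tool_rot: [0.696, 0.127, 0.695, -0.126]
contact_force: [0.4, 1.2, 1.4]
gripper_width: 0.117
```

Request:
play_rows(plan=[[0,0,1.5,0,1],[0,0,3,0,1],[1,0,4,0,1],[1,0,4,0,1]])

```text
time: 22.12
tool_pos: [0.6076, 0.2981, 0.1275]
tool_rot: [0.694, 0.126, 0.698, -0.126]
contact_force: [-11.2, 2.0, 12.2]
gripper_width: 0.116
```

Request:
play_rows(plan=[[1,0,2,0,1],[2,0,4,0,1],[3,0,4,0,1],[3,0,4,0,1]])

```text
time: 22.62
tool_pos: [0.6086, 0.298, 0.1275]
tool_rot: [0.692, 0.126, 0.7, -0.125]
contact_force: [-26.0, 2.1, 27.6]
gripper_width: 0.119
```

Request:
play_rows(plan=[[0,0,0,0,0.6],[0,0,-4,0,0.4],[-2,0,-6,0,0.35],[-30,0,-8,0,0.35],[-60,0,-10,0,0.35],[-90,0,-12,0,0.35],[-90,0,-12,0,0.35]])

```text
time: 23.5
tool_pos: [0.6037, 0.3, 0.2157]
tool_rot: [0.698, 0.127, 0.694, -0.125]
contact_force: [0.2, -0.5, 0.6]
gripper_width: 0.326
```

```bash
cat > chk.py <<'E'
from h import *
import sys
tag=sys.argv[1]; goto([.6066,.298,.122]); grab('wrist',tag); bar(tag)
a=np.radians(-20.6); s,c=np.sin(.4363),np.cos(.4363); n=np.array([-s*np.cos(a),-s*np.sin(a),c]); C=np.array([.5855,.306,.0853])
ex=np.array([c*np.cos(a),c*np.sin(a),s]); ey=np.cross(n,ex)
f=load(tag); V,U=np.mgrid[0:384,0:512]; P=world(f,U.ravel(),V.ravel())-C; L=1000*np.c_[P@ex,P@ey,P@n]
for nm,m in [('top',(np.hypot(L[:,0]-42,L[:,1])<9)&(L[:,2]>38)&(L[:,2]<50)),('ear',(abs(L[:,1])<9)&(L[:,0]>52)&(L[:,0]<70)&(L[:,2]>8)&(L[:,2]<18))]:
    Q=L[m]
    for i in range(8):
        cc=Q.mean(0); nn=np.linalg.svd(Q-cc,full_matrices=False)[2][2]; nn*=np.sign(nn[2]); Q=L[m][abs((L[m]-cc)@nn)<.8]
    print(nm,cc.round(2),nn.round(3),len(Q))
E
python3 chk.py w12
```

```text
t 23.5 tcp [0.6037 0.3    0.2157] zyaw -20.57 w 0.326 F [ 0.2 -0.5  0.6]
 shift mm [93.7 -1.2  2.9]
w12 894 mean [ 0.00126439 -0.00020987] Z 0.05257997521832211 cw angle mod180 140.3157446864542
top [44.32 -0.81 41.86] [-0.022  0.003  1.   ] 214
ear [ 6.088e+01 -4.000e-02  1.191e+01] [ 0.001 -0.004  1.   ] 397
```

```bash
python3 -c "
from h import *
print(manip.job_done())"
```

```text
the job is handed in; nothing more can be done
None
```

The dial is turned four clicks clockwise, and the lock pin is fully home through the ear and the dial plate. I handed the job in at about 23.5 s with the gripper open and clear.

- **Dial:** the bar knob measured 60° clockwise of the ear before (stop 3) and 140° after (stop 7). It still read 140° in the last wrist image.
- **Pin:** I took it from the leftmost block. I tilted it in the grip by levering it in the block hole, then fed it through the ear and plate.
- **First check after insertion:** the pin leaned about 6°, so its shoulder touched the ear on one side only, roughly 0.7 mm up at the centre. I gripped it again, straightened it while pressing down, and let go.
- **Last check:** the pin's top stands 29.95 mm above the ear, against a 30 mm head, and is tilted about 1°.
- **Forces:** the highest reading was about 38 N at the wrist, while straightening the pin.
- **Vial:** its cap was upright and within about 2 mm of its first position when last measured. That was just before I straightened the pin; I didn't measure it again after that.

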